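# Fetch the model eye from behind the bottles

## Task

The model eye for checking the autorefractor is boxed in by three supply bottles: first clear all three bottles upright into the steel side tray, leaving the model eye where it is, then seat the model eye upright inside the yellow ring of the calibration stand, setting it down without dropping it. Only after that, stand each bottle back upright, wholly on the pad of its own cap colour. Tip nothing over and leave the small glass jar where it stands.

Things in the scene. Friction and masses are not known exactly. Their poses are not given: they have to be found in the camera images.
- model_eye: the model eye (calibration eye): upright black cylinder, 40 mm diameter, 42 mm high, with a white top face bearing a copper iris and black pupil (about 1 mm more); about 90 g; origin at the centre of its underside, z up. At the start it stands on the white supply station (fixed plate, top face 8 mm above the desk, with a 34 mm high lip along its far edge, 59 mm behind the station's marked place for the eye), closely surrounded on three sides by the bottles.
- bottle_blue: blue-capped supply bottle: upright round white bottle with a blue band and a 38 mm tall straight blue cap with a white dot on top; body 50 mm diameter up to 48 mm below the top, then a 10 mm tall tapering shoulder, then the cap, 38 mm diameter; 118 mm high in all; about 160 g; origin at the centre of its underside, z up. Starts standing on the pad of its own colour.
- bottle_green: green-capped supply bottle: upright round white bottle with a green band and a 38 mm tall straight green cap with a white dot on top; body 50 mm diameter up to 48 mm below the top, then a 10 mm tall tapering shoulder, then the cap, 38 mm diameter; 130 mm high in all; about 160 g; origin at the centre of its underside, z up. Starts standing on the pad of its own colour.
- bottle_red: red-capped supply bottle: upright round white bottle with a red band and a 38 mm tall straight red cap with a white dot on top; body 50 mm diameter up to 48 mm below the top, then a 10 mm tall tapering shoulder, then the cap, 38 mm diameter; 124 mm high in all; about 160 g; origin at the centre of its underside, z up. Starts standing on the pad of its own colour.
- pad_blue: blue round pad fixed on the supply station, the place of the blue-capped bottle: flat disc, 72 mm diameter, 4 mm thick, its top 12 mm above the desk; origin at the centre of its underside (8 mm above the desk). Its x axis is parallel to the station's depth (x away from the robot towards the lip), y along the station's width. One pad is in front of the model eye (about 77 mm towards the robot), the other two to its left and right (about 80 mm); which colour is where varies.
- pad_green: green round pad fixed on the supply station, the place of the green-capped bottle: flat disc, 72 mm diameter, 4 mm thick, its top 12 mm above the desk; origin at the centre of its underside (8 mm above the desk). Its x axis is parallel to the station's depth (x away from the robot towards the lip), y along the station's width. One pad is in front of the model eye (about 77 mm towards the robot), the other two to its left and right (about 80 mm); which colour is where varies.
- pad_red: red round pad fixed on the supply station, the place of the red-capped bottle: flat disc, 72 mm diameter, 4 mm thick, its top 12 mm above the desk; origin at the centre of its underside (8 mm above the desk). Its x axis is parallel to the station's depth (x away from the robot towards the lip), y along the station's width. One pad is in front of the model eye (about 77 mm towards the robot), the other two to its left and right (about 80 mm); which colour is where varies.
- side_tray: side tray: open steel tray fixed on the desk to one side, 250 mm (its x axis) by 120 mm (its y axis) outside, walls 4 mm thick and 16 mm high overall, inner floor 4 mm above the desk; origin at the centre of its underside. Room for the three bottles in a row along its x axis, 75 to 80 mm apart.
- cal_stand: calibration stand: grey plate 110 x 110 mm, 12 mm thick, fixed on the desk on the other side, with a yellow ring in its middle (58 mm inner diameter, rising 7 mm above the plate) around a black seat level with the plate's top; origin at the centre of its underside, seat 12 mm above it.
- glass_jar: bystander: small closed glass jar with steel lid, 40 mm diameter, 46 mm high, about 80 g, standing loose on the supply station in its corner nearest the robot on the left (the robot's left, +y); origin at the centre of its underside.

How it is judged (in metres and radians):
On the way, in this order (a step that is already met when the one before it is completed fails the run):
1. all three bottles stand upright, released, in the side tray while the model eye is still in its place (within 30 mm) (x of bottle_blue in the frame of side_tray between -0.121 and 0.121 m and y of bottle_blue in the frame of side_tray between -0.056 and 0.056 m and z of each of bottle_blue, bottle_green, bottle_red in the frame of side_tray below 0.009 m and angle between each of bottle_blue, bottle_green, bottle_red's own z axis and vertical below 0.1 rad and contact force between the fingers and bottle_blue below 0.1 N and linear speed of each of bottle_blue, bottle_green, bottle_red below 0.03 m/s and x of bottle_green in the frame of side_tray between -0.121 and 0.121 m and y of bottle_green in the frame of side_tray between -0.056 and 0.056 m and contact force between the fingers and bottle_green below 0.1 N and x of bottle_red in the frame of side_tray between -0.121 and 0.121 m and y of bottle_red in the frame of side_tray between -0.056 and 0.056 m and contact force between the fingers and bottle_red below 0.1 N and distance of model_eye from where it was at the start of the episode below 0.03 m), for 0.2 s.
2. the model eye is seated in the calibration stand's ring, released, with all three bottles still in the side tray (horizontal distance between model_eye and cal_stand below 0.012 m and z of model_eye in the frame of cal_stand between 0.009 and 0.015 m and angle between model_eye's own z axis and vertical below 0.08 rad and contact force between the fingers and model_eye below 0.1 N and linear speed of each of model_eye, bottle_blue, bottle_green, bottle_red below 0.03 m/s and x of bottle_blue in the frame of side_tray between -0.121 and 0.121 m and y of bottle_blue in the frame of side_tray between -0.056 and 0.056 m and z of each of bottle_blue, bottle_green, bottle_red in the frame of side_tray below 0.009 m and angle between each of bottle_blue, bottle_green, bottle_red's own z axis and vertical below 0.1 rad and contact force between the fingers and bottle_blue below 0.1 N and x of bottle_green in the frame of side_tray between -0.121 and 0.121 m and y of bottle_green in the frame of side_tray between -0.056 and 0.056 m and contact force between the fingers and bottle_green below 0.1 N and x of bottle_red in the frame of side_tray between -0.121 and 0.121 m and y of bottle_red in the frame of side_tray between -0.056 and 0.056 m and contact force between the fingers and bottle_red below 0.1 N), for 0.2 s.
At the end, for the whole second after the job is handed in: The model eye stands upright on the seat inside the yellow ring (within 12 mm of its centre), and each bottle stands upright on the pad of its own colour (within 12 mm of the pad's centre), all released and at rest (horizontal distance between model_eye and cal_stand below 0.012 m and z of model_eye in the frame of cal_stand between 0.009 and 0.015 m and angle between each of model_eye, bottle_blue, bottle_green, bottle_red's own z axis and vertical below 0.08 rad and contact force between the fingers and model_eye below 0.1 N and linear speed of each of model_eye, bottle_blue, bottle_green, bottle_red below 0.03 m/s and horizontal distance between bottle_blue and pad_blue below 0.012 m and z of bottle_blue in the frame of pad_blue between 0.001 and 0.007 m and contact force between the fingers and bottle_blue below 0.1 N and horizontal distance between bottle_green and pad_green below 0.012 m and z of bottle_green in the frame of pad_green between 0.001 and 0.007 m and contact force between the fingers and bottle_green below 0.1 N and horizontal distance between bottle_red and pad_red below 0.012 m and z of bottle_red in the frame of pad_red between 0.001 and 0.007 m and contact force between the fingers and bottle_red below 0.1 N); the robot touches nothing.
It fails at once if a bottle or the model eye is tipped over (more than 0.7 rad) (angle between any of model_eye, bottle_blue, bottle_green, bottle_red's own z axis and vertical above 0.7 rad).
It fails at once if the model eye is dropped (faster than 0.7 m/s out of the fingers, a fall of about 25 mm) (linear speed of model_eye above 0.7 m/s and contact force between the fingers and model_eye below 0.1 N).
It fails at once if the glass jar is moved by more than 30 mm or tipped (distance of glass_jar from where it was at the start of the episode above 0.03 m or angle between glass_jar's own z axis and vertical above 0.5 rad).
It also fails if it takes over 144 s, if anything falls off the work surface, if the arm or the gripper's body presses on something with over 40 N, if the wrist force passes 120 N, or if a joint passes its speed limit or range.

## Robot

A 6-joint arm with a two-finger parallel gripper is mounted at the origin on the work surface. World frame = base frame: x ahead of the robot, y to its left, z up, the work surface at z = 0. Lengths are in mm, angles in degrees, forces in N, time in s.
With the tool pointing down it reaches from about 375 to 925 mm from the base axis. Payload 5.7 kg.
Tool frame: the origin (TCP) lies on the centre line of the jaws, within the pads' length; the fingertips stand robot.nose_length ahead of it and the grasp point (between the pads) is the TCP (robot.nose_length is the distance from the TCP to the fingertips, in mm); x points along the fingers, y is the direction in which the jaws open and shut, and the axes are right-handed (so a half turn about x gives the same grasp; the last joint's range is limited). The gripper opens to 85 mm and grips with 20 to 120 N. Pads are 22 mm wide; open, the fingers measure 114 mm over their backs; the gripper's body (76 mm by 85 mm) begins 54 mm behind the grasp point. The pads swing forward as they close: fully open they stand 13 mm farther back than shut.
Start: joints at [56.66, 20.558, 86.54, -0, 72.909, -6.595], TCP at [270.008, 535.781, 250.267] pointing down, gripper open.
Joint ranges: [-170.27, 170.27], [-57.76, 135], [12.27, 136.19], [-55.21, 235.2], [11.17, 155.16], [-170.74, 170.74]. Speed limits (degrees/s): [136.94, 136.94, 180, 180, 180, 180].

## Interface

Orientations are given as [roll, pitch, yaw] about the fixed x, y, z axes, in that order (R = Rz(yaw) Ry(pitch) Rx(roll)).
In Python, from cell import telemetry, cams, robot gives the robot as it stands.
- The arm moves only by the shell command python3 -m pendant 'ROWS' [FORCE]. ROWS is JSON, a list of rows, each a list of 5 numbers: the shift along the tool's x, y, z in cm, then the turn about the tool's x in rad, then the finger opening in cm, from 0 to 8.54. In form: [[tx, ty, tz, spin, fingers], ...]. A call has 1 to 5 rows; each row is the pose to reach, as a shift and turn from the pose commanded when the call began, along the tool's axes at that moment; what a row does not reach only later rows make up. A row lasts 1/10 s, in which the tool goes at most 50 mm and 8.59 degrees, less where a joint would pass 70% of its speed; a pose out of reach is approached as far as the arm can. A call with a gripper value outside its range is refused whole. The fingers move at their own pace and stop on an object; FORCE is the grip in N (left out, the last holds). Time passes only in rows, so rows that repeat a pose let the fingers close. It gives the time, the measured TCP pose, the force and the opening at its end, in the units of the state.
- telemetry.read_state(): the state, without advancing time (a new reading comes with each control period).
- cams.grab_frame(name): name is "side" or "top" or "wrist"; returns a dict with "pixels" (480x640x3 uint8, red, green, blue), "depth" (480x640 float32, mm along the optical axis (not along the pixel's ray), 0 where there is no reading), "fx", "fy", "cx", "cy" (pixels), "k1" (the pictures are not rectified: a ray, as slopes to the right and down, at radius r is drawn at 1 + k1 r^2 times it, then the intrinsics apply), "world_from_camera" (4x4, takes a point from camera to world coordinates). Camera axes: x right, y down, z forward; pixel columns grow to the right and rows downward; lengths in mm; the calibration is good to about 2 mm. A picture is of the moment at which its call begins.
- robot.finish_job(): hands the job in, once; it reports no verdict.
The state is a dict: "time_s": time; "joint_pos": joint angles; "joint_velocities": joint speeds; "joint_torque": joint torques, N m; "position": TCP position; "tool_rot": TCP orientation; "wrist_force": force on the tool from outside, world axes, zero at the start; "moment": the same for the moment, N m; "opening": finger opening in mm.
Only numpy, scipy, OpenCV 4.12 (cv2) and the standard library are available. Lean on these libraries where they do the work, as an engineer would, in place of code of your own. Each camera call takes 0.05 s, during which the arm holds its last target. There are 200 camera calls.

## Working session

There is one attempt and no reset: what is moved stays moved. The work goes in short steps, Python scripts to look and compute and a shell command to move; the robot and the scene stay as the last step left them, time stands still between calls to the robot, and variables do not carry over. Pictures are saved under pics/ and viewed, about 12 in all and at most 16, crops included, and the job is handed in when it is done.

```bash
ls; mkdir -p pics
python3 - <<'E'
from cell import telemetry, cams, robot
import cv2
print(telemetry.read_state(), robot.nose_length)
f=cams.grab_frame("top"); cv2.imwrite("pics/top1.png",f["pixels"][:,:,::-1])
print({k:v for k,v in f.items() if k not in("pixels","depth")})
E
```

```text
pics
{'time_s': 0.0, 'joint_pos': array([ 5.66598118e+01,  2.05975801e+01,  8.65984585e+01,  1.77507692e-04,
        7.29072817e+01, -6.59404439e+00]), 'joint_velocities': array([-0.05587443, -0.02918098, -0.06437968,  0.02785205, -0.06262762,
        0.04314451]), 'joint_torque': array([ 2.91142285e-03, -5.27617228e+01, -2.78630948e+01,  1.41079804e-04,
        1.28048903e-02, -1.17535319e-05]), 'position': array([269.6729451 , 535.27473403, 249.4607401 ]), 'tool_rot': array([ -96.68808019,   89.89667956, -123.43427637]), 'wrist_force': array([-0.18783172, -0.29195817, -0.38749713]), 'moment': array([ 0.01299022, -0.01391059,  0.00184696]), 'opening': 85.19141914339642} 19.0
{'fx': 621.5992642276407, 'fy': 621.5992642276407, 'cx': 321.30392205356924, 'cy': 242.90616635758957, 'k1': -0.053878056751022876, 'world_from_camera': array([[ 2.19007582e-02, -9.98821954e-01,  4.33019668e-02,
         4.74972276e+02],
       [-9.99633183e-01, -2.25676818e-02, -1.49732546e-02,
         1.70603278e+01],
       [ 1.59328405e-02, -4.29581573e-02, -9.98949819e-01,
         1.33448241e+03],
       [ 0.00000000e+00,  0.00000000e+00,  0.00000000e+00,
         1.00000000e+00]])}
```

View pics/top1.png

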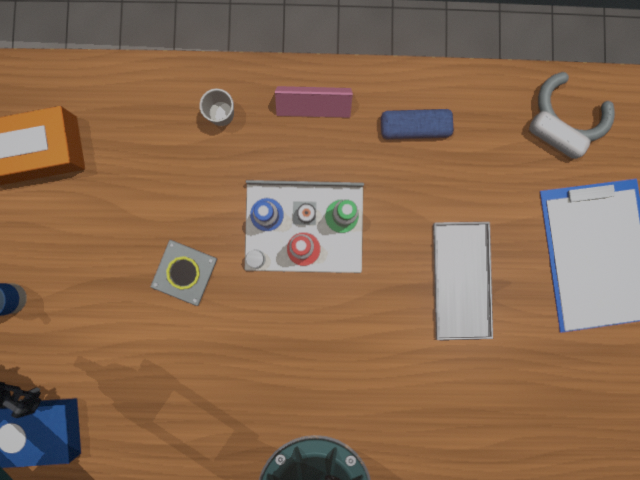

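The top view shows the eye at about (306,213) px, with red in front (304,248), blue to the left (267,213) and green to the right (343,213). The jar is at (255,260), the stand ring at (184,273) and the tray at (463,281).

```bash
cat > h.py <<'E'
import numpy as np, cv2
from cell import telemetry, cams, robot
from scipy.spatial.transform import Rotation as R
def und(f,uv):
    K=np.array([[f["fx"],0,f["cx"]],[0,f["fy"],f["cy"]],[0,0,1.]])
    return cv2.undistortPoints(np.float64(uv).reshape(-1,1,2),K,np.array([f["k1"],0,0,0.]))[:,0]
def cloud(f):
    v,u=np.mgrid[:480,:640]; n=und(f,np.c_[u.ravel(),v.ravel()])
    d=f["depth"].ravel()[:,None].astype(float)
    T=f["world_from_camera"]; p=np.c_[n*d,d]@T[:3,:3].T+T[:3,3]
    p[d[:,0]<=0]=np.nan
    return p.reshape(480,640,3)
def plane(f,uv,z):
    n=und(f,uv); T=f["world_from_camera"]; r=np.c_[n,np.ones(len(n))]@T[:3,:3].T
    return T[:3,3]+r*((z-T[2,3])/r[:,2])[:,None]
def blob(f,P,box,z,tol=6):
    u0,v0,u1,v1=box; m=np.zeros((480,640),bool); m[v0:v1,u0:u1]=True
    m&=np.abs(P[:,:,2]-z)<tol
    q=P[m]; vv,uu=np.nonzero(m); (c,r)=cv2.minEnclosingCircle(np.float32(q[:,:2]))
    return q.mean(0).round(1),len(q),np.round(c,1),round(r,1),plane(f,[[uu.mean(),vv.mean()]],z)[0].round(1)
def rel(x,y,z,yaw=None):
    "world target of TCP -> tool shift in cm; closing-axis direction yaw (deg, tool y in world) -> spin rad"
    s=telemetry.read_state(); M=R.from_euler("xyz",s["tool_rot"],degrees=True).as_matrix()
    d=M.T@(np.array([x,y,z])-s["position"])/10
    out=d.round(2)
    sp=None
    if yaw is not None:
        t=np.array([np.cos(np.radians(yaw)),np.sin(np.radians(yaw)),0])
        a=np.arctan2(t@M[:,2],t@M[:,1]); a=(a+np.pi/2)%np.pi-np.pi/2; sp=round(a,3)
    print("shift",out,"spin",sp,"pos",s["position"].round(1),"F",s["wrist_force"].round(1),"open",round(s["opening"],1),"t",round(s["time_s"],2))
E
python3 - <<'E'
from h import *
f=cams.grab_frame("top");P=cloud(f)
for n,b,z in [("blue",(245,190,290,235),130),("green",(325,190,365,235),142),("red",(285,228,325,270),136),("eye",(292,198,320,226),51),("jar",(240,245,270,275),54)]:
    print(n,*blob(f,P,b,z))
print("z",[P[v,u].round(1) for u,v in [(184,273),(306,260),(463,281),(250,225),(450,400)]])
I=f["pixels"].astype(int); hsv=cv2.cvtColor(f["pixels"],cv2.COLOR_RGB2HSV)
m=(hsv[...,0]>22)&(hsv[...,0]<38)&(hsv[...,1]>130)&(hsv[...,2]>80); m[:,:140]=0;m[:,230:]=0;m[:230]=0;m[310:]=0
v,u=np.nonzero(m);(c,r)=cv2.minEnclosingCircle(np.float32(np.c_[u,v]));print("ring",len(u),c,r,plane(f,[c],19))
# tray: points above 10mm
m=np.zeros((480,640),bool);m[210:350,425:505]=1;m&=(P[:,:,2]>9)&(P[:,:,2]<25)
v,u=np.nonzero(m);q=plane(f,np.c_[u,v],16)
print("tray",len(u),cv2.minAreaRect(np.float32(q[:,:2])))
M=R.from_euler("xyz",telemetry.read_state()["tool_rot"],degrees=True).as_matrix();print(M.round(3))
m=np.zeros((480,640),bool);m[185:275,240:368]=1;m&=(np.abs(P[:,:,2]-8)<3)
v,u=np.nonzero(m);q=plane(f,np.c_[u,v],8);print("station",cv2.minAreaRect(np.float32(q[:,:2])))
for n,h0,h1 in [("blue",105,130),("green",45,80),("red",170,180)]:
    m=(hsv[...,0]>=h0)&(hsv[...,0]<=h1)&(hsv[...,1]>120);m[:190]=0;m[275:]=0;m[:,:240]=0;m[:,368:]=0
    v,u=np.nonzero(m&(P[:,:,2]<18));q=plane(f,np.c_[u,v],12);print("pad",n,len(u),cv2.minEnclosingCircle(np.float32(q[:,:2])))
cv2.imwrite("pics/c1.png",cv2.resize(f["pixels"][170:290,150:370,::-1],None,fx=3.6,fy=3.6,interpolation=cv2.INTER_CUBIC))
E
```

```text
blue [588.4 113.6 129.7] 289 [588.7 113.7] 18.9 [588.4 113.5 130. ]
green [593.7 -48.6 141.6] 290 [594.1 -48.6] 19.0 [593.6 -48.5 142. ]
red [522.5  38.7 135.4] 287 [522.8  38.4] 18.8 [522.5  38.6 136. ]
eye [594.4  30.8  50.3] 279 [594.2  31. ] 19.8 [594.3  30.8  51. ]
jar [496.1 134.9  53.6] 239 [496.4 135.2] 18.3 [496.1 134.9  54. ]
z [array([461.7, 287.7,  10.7]), array([495.2,  29. ,   9.8]), array([ 457.5, -309.9,    2.2]), array([567.2, 150.2,   9.6]), array([ 201.3, -287. ,   -2.7])]
ring 181 (182.53477478027344, 272.51324462890625) 15.91667366027832 [[462.78057403 289.10116568  19.        ]]
tray 854 ((459.5316162109375, -297.59136962890625), (250.47935485839844, 138.54672241210938), 2.418823719024658)
[[-0.001  0.45   0.893]
 [-0.001  0.893 -0.45 ]
 [-1.    -0.002 -0.   ]]
station ((560.737548828125, 34.539794921875), (190.85353088378906, 269.2229919433594), 1.0607073307037354)
pad blue 127 ((591.3093872070312, 115.74934387207031), 33.36642074584961)Traceback (most recent call last):
  File "<stdin>", line 18, in <module>
  File "h.py", line 14, in plane
    n=und(f,uv); T=f["world_from_camera"]; r=np.c_[n,np.ones(len(n))]@T[:3,:3].T
  File "h.py", line 6, in und
    return cv2.undistortPoints(np.float64(uv).reshape(-1,1,2),K,np.array([f["k1"],0,0,0.]))[:,0]
           ~~~~~~~~~~~~~~~~~~~^^^^^^^^^^^^^^^^^^^^^^^^^^^^^^^^^^^^^^^^^^^^^^^^^^^^^^^^^^^^^
cv2.error: OpenCV(4.12.0) /io/opencv/modules/calib3d/src/undistort.dispatch.cpp:347: error: (-215:Assertion failed) CV_IS_MAT(_src) && CV_IS_MAT(_dst) && (_src->rows == 1 || _src->cols == 1) && (_dst->rows == 1 || _dst->cols == 1) && _src->cols + _src->rows - 1 == _dst->rows + _dst->cols - 1 && (CV_MAT_TYPE(_src->type) == CV_32FC2 || CV_MAT_TYPE(_src->type) == CV_64FC2) && (CV_MAT_TYPE(_dst->type) == CV_32FC2 || CV_MAT_TYPE(_dst->type) == CV_64FC2) in function 'cvUndistortPointsInternal'
```

Run:
```python
from h import *
f=cams.grab_frame("top");P=cloud(f)
hsv=cv2.cvtColor(f["pixels"],cv2.COLOR_RGB2HSV)
m=(hsv[...,1]<50); m[:205]=0;m[355:]=0;m[:,:420]=0;m[:,510:]=0
n,l,s,c=cv2.connectedComponentsWithStats(m.astype(np.uint8)); i=1+s[1:,4].argmax()
v,u=np.nonzero(l==i); print(s[i]); box=cv2.boxPoints(cv2.minAreaRect(np.float32(np.c_[u,v])));print(box)
for z in(0,16): print("tray",z,cv2.minAreaRect(np.float32(plane(f,np.c_[u,v],z)[:,:2])))
p=cv2.resize(f["pixels"][180:350,150:510,::-1],None,fx=2.2,fy=2.2,interpolation=cv2.INTER_CUBIC)
cv2.imwrite("pics/c1.png",p)
```

```text
[ 434  222   59  118 6633]
[[432.83594 222.27231]
 [489.58264 220.88821]
 [492.44232 338.13553]
 [435.69562 339.51962]]
tray 0 ((459.36395263671875, -309.8544921875), (252.51641845703125, 123.55315399169922), 2.202042579650879)
tray 16 ((459.55108642578125, -305.93487548828125), (249.4888458251953, 122.07178497314453), 2.2020423412323)
```

View pics/c1.png

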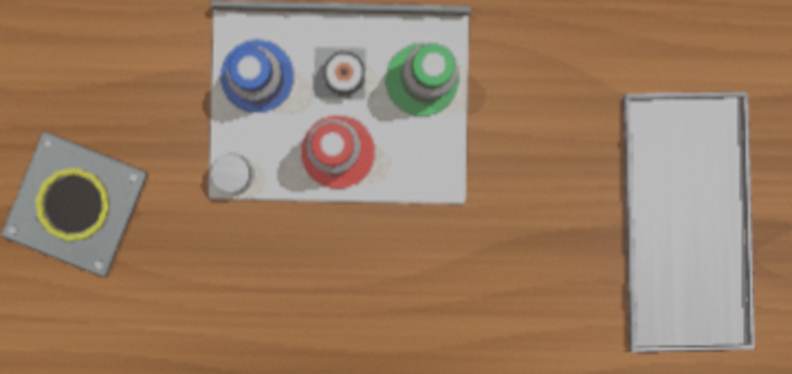

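```bash
python3 -m pendant '[[-1,0,0,0.1,6],[-2,0,0,0.24,6],[-3,0,0,0.38,6],[-4,0,0,0.466,6],[-4,0,0,0.466,6]]' 60; python3 -c "
from h import *
rel(594,-48.6,200,90)"
```

```text
time_s: 0.65
position: [270.4, 536.4, 291.4]
tool_rot: [110.5, 89.9, 57.0]
wrist_force: [0.1, -1.0, 0.5]
opening: 59.7
shift [ 9.07 -8.82 66.28] spin -0.933 pos [270.4 536.4 291.4] F [ 0.1 -1.   0.5] open 59.7 t 0.65
```

The zoom shows the pads under the bottles, the stand ring and an empty tray centred near (459,-307) with a yaw of about 2°. My spin went the wrong way, so I'll turn back while travelling.

```bash
python3 -m pendant '[[0,-0.7,5,-0.14,6],[0,-1.3,10,-0.28,6],[0,-2,15,-0.42,6],[0,-2.7,20,-0.56,6],[0,-3.3,25,-0.7,6]]' ; python3 -c "
from h import *
rel(594,-48.6,200,90)"
```

```text
time_s: 1.15
position: [385.0, 327.3, 289.6]
tool_rot: [-123.4, 89.9, -137.4]
wrist_force: [0.3, 1.3, -0.0]
opening: 60.2
shift [  8.97 -31.4   29.39] spin -0.245 pos [385.  327.3 289.6] F [ 0.3  1.3 -0. ] open 60.2 t 1.15
```

```bash
python3 -m pendant '[[0,-3.2,3,-0.1,6],[0,-6.4,6,-0.2,6],[0,-9.6,9,-0.24,6],[0,-12.8,12,-0.24,6],[0,-16,15,-0.24,6]]' ; python3 -c "
from h import *
rel(594,-48.6,200,90)"
```

```text
time_s: 1.65
position: [490.1, 135.0, 289.7]
tool_rot: [-173.8, 90.0, -174.4]
wrist_force: [1.1, 0.2, 1.2]
opening: 60.0
shift [  8.96 -18.25  10.59] spin -0.011 pos [490.1 135.  289.7] F [1.1 0.2 1.2] open 60.0 t 1.65
```

```bash
python3 -m pendant '[[0,-4,2.4,-0.01,6],[0,-8,4.8,-0.01,6],[0,-12,7,-0.01,6],[2,-16,9.2,-0.01,6],[4,-18,10.4,-0.01,6]]' >/dev/null; python3 -m pendant '[[0,0,0,0,6],[0,0,0,0,6],[0,0,0,0,6]]'; python3 -c "
from h import *
rel(594,-48.6,126,90)
f=cams.grab_frame('wrist');cv2.imwrite('pics/w1.png',f['pixels'][:,:,::-1])"
```

```text
time_s: 2.45
position: [591.1, -43.6, 250.6]
tool_rot: [118.3, 90.0, 118.2]
wrist_force: [-0.4, 0.2, 0.2]
opening: 60.2
shift [12.46 -0.5   0.29] spin -0.002 pos [591.1 -43.6 250.6] F [-0.4  0.2  0.2] open 60.2 t 2.45
```

View pics/w1.png

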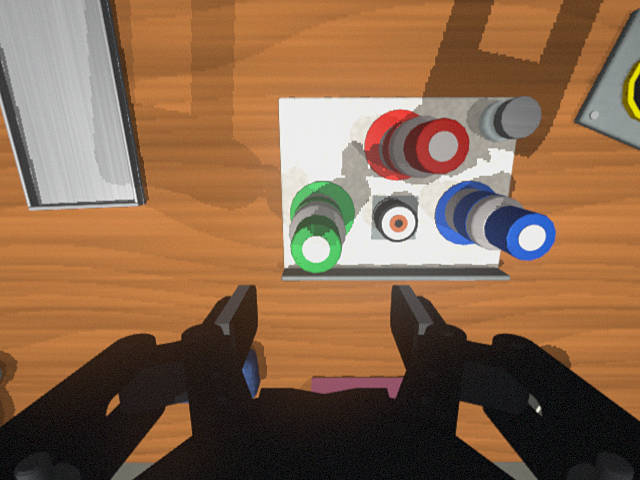

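The wrist view shows the green cap at (316,248) px between the jaw planes, with the eye at (398,222) and clear space for the fingers. I'll descend onto the green cap.

```bash
python3 - <<'E'
from h import *
f=cams.grab_frame("wrist");P=cloud(f)
print(*blob(f,P,(280,215,355,285),142))
E
python3 -m pendant '[[3,-0.3,0.2,0,6],[6,-0.5,0.3,0,6],[9,-0.5,0.3,0,6],[11.5,-0.5,0.3,0,6],[12.4,-0.5,0.3,0,6]]' >/dev/null; python3 -m pendant '[[0,0,0,0,6],[0,0,0,0,6],[0,0,0,0,3],[0,0,0,0,3],[0,0,0,0,3]]' 60;python3 -m pendant '[[0,0,0,0,3],[0,0,0,0,3],[0,0,0,0,3]]' 60; python3 -c "
from h import *
rel(594,-48.6,126,90)"
```

```text
[591.3 -48.8 142.5] 2037 [592.4 -48.9] 18.9 [591.4 -48.8 142. ]
time_s: 3.55
position: [595.7, -49.7, 128.2]
tool_rot: [-7.8, 89.8, -8.0]
wrist_force: [-0.7, 0.9, 6.5]
opening: 37.2
time_s: 3.85
position: [595.7, -49.7, 128.1]
tool_rot: [-7.7, 89.8, -7.9]
wrist_force: [-0.6, 0.6, 5.4]
opening: 36.8
shift [ 0.21  0.11 -0.17] spin -0.003 pos [595.7 -49.7 128.1] F [-0.6  0.6  5.4] open 36.8 t 3.85
```

```bash
python3 -m pendant '[[-1,0,0,0,3],[-3,0,0,0,3],[-6,0,0,0,3],[-8.5,0,0,0,3],[-10,0,0,0,3]]' 60; 
python3 -m pendant '[[0,-2,-0.5,0,3],[0,-5,-1.2,0,3],[0,-8.5,-2,0,3],[0,-11.5,-2.6,0,3],[0,-14,-3.1,0,3]]' >/dev/null;python3 -m pendant '[[0,-3,-0.6,0,3],[0,-6,-1.3,0,3],[0,-8.5,-1.9,0,3],[0,-10.4,-2.3,0,3],[0,-11.4,-2.6,0,3]]' >/dev/null; python3 -m pendant '[[0,0,0,0,3],[0,0,0,0,3],[0,0,0,0,3]]'; python3 -c "
from h import *
rel(539,-304,120.5,90)"
```

```text
time_s: 4.35
position: [595.3, -49.8, 229.4]
tool_rot: [-14.2, 89.8, -14.4]
wrist_force: [0.1, 0.2, -2.2]
opening: 36.8
time_s: 5.65
position: [536.8, -302.2, 226.3]
tool_rot: [111.9, 90.0, 111.8]
wrist_force: [0.0, 0.8, -1.6]
opening: 36.7
shift [10.58 -0.19  0.23] spin -0.002 pos [ 536.8 -302.2  226.3] F [ 0.   0.8 -1.6] open 36.7 t 5.65
```

```bash
python3 -m pendant '[[2,-0.2,0.2,0,3],[5,-0.2,0.2,0,3],[8,-0.2,0.2,0,3],[9.5,-0.2,0.2,0,3],[10,-0.2,0.2,0,3]]' >/dev/null; python3 -m pendant '[[0.2,0,0,0,3],[0.3,0,0,0,3],[0.4,0,0,0,3],[0.4,0,0,0,3],[0.4,0,0,0,3]]'; python3 -c "
from h import *
rel(539,-304,120.5,90)"
```

```text
time_s: 6.65
position: [538.9, -305.7, 123.0]
tool_rot: [-40.7, 89.9, -40.9]
wrist_force: [-0.4, 0.3, -1.1]
opening: 36.9
shift [0.25 0.17 0.01] spin -0.004 pos [ 538.9 -305.7  123. ] F [-0.4  0.3 -1.1] open 36.9 t 6.65
```

```bash
python3 -m pendant '[[0.1,0,0,0,3],[0.2,0,0,0,3],[0.3,0,0,0,3],[0.3,0,0,0,3],[0.3,0,0,0,3]]'; python3 -c "
from h import *
rel(539,-304,120.5,90)"
```

```text
time_s: 7.15
position: [538.8, -305.5, 120.2]
tool_rot: [-37.4, 90.0, -37.6]
wrist_force: [-2.0, 1.6, 5.6]
opening: 36.7
shift [-0.03  0.15  0.02] spin -0.003 pos [ 538.8 -305.5  120.2] F [-2.   1.6  5.6] open 36.7 t 7.15
```

```bash
python3 -m pendant '[[0,0,0,0,5],[0,0,0,0,6],[0,0,0,0,6],[-1,0,0,0,6],[-3,0,0,0,6]]' >/dev/null; python3 -m pendant '[[-3,0,0,0,6],[-6,0,0,0,6],[-9,2,0,0,6],[-10,6,-0.4,0,6],[-10,11,-0.8,0,6]]' >/dev/null;python3 -m pendant '[[0,5,-0.2,0,6],[0,10,-0.4,0,6],[0,15,-0.6,0,6],[0,19,-0.8,0,6],[0,23,-0.8,0,6]]' >/dev/null; python3 -m pendant '[[0,0,0,0,6],[0,0,0,0,6],[0,0,0,0,6]]'
python3 - <<'E'
from h import *
rel(523,38.5,121.5,90)
f=cams.grab_frame("top");P=cloud(f)
print(blob(f,P,(435,215,500,345),134,7),blob(f,P,(285,228,325,270),136))
cv2.imwrite("pics/t2.png",f["pixels"][160:360,140:520,::-1])
E
```

```text
time_s: 8.95
position: [524.0, 33.6, 249.7]
tool_rot: [-58.5, 90.0, -58.8]
wrist_force: [-0.9, -0.4, 0.2]
opening: 59.9
shift [12.82  0.5  -0.11] spin -0.004 pos [524.   33.6 249.7] F [-0.9 -0.4  0.2] open 59.9 t 8.95
(array([ 537.5, -302.6,  133.2]), 297, array([ 537.3, -303. ]), 19.3, array([ 537.5, -302.4,  134. ])) (array([nan, nan, nan]), 0, array([0., 0.]), 0.0, array([nan, nan, nan]))h.py:20: RuntimeWarning: Mean of empty slice.
  return q.mean(0).round(1),len(q),np.round(c,1),round(r,1),plane(f,[[uu.mean(),vv.mean()]],z)[0].round(1)
  ret = um.true_divide(
  ret = ret.dtype.type(ret / rcount)
```

View pics/t2.png

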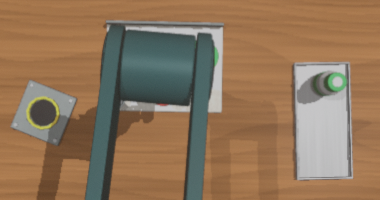

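Green stands upright in the tray, cap near (337,82) in the crop. Next is red.

```bash
python3 -m pendant '[[3,0.3,0,0,6],[6,0.4,-0.1,0,6],[9,0.4,-0.1,0,6],[11.5,0.4,-0.1,0,6],[12.6,0.4,-0.1,0,6]]' >/dev/null; python3 -m pendant '[[0,0,0,0,6],[0,0,0,0,6],[0,0,0,0,3],[0,0,0,0,3],[0,0,0,0,3]]' 60;python3 -m pendant '[[0,0,0,0,3],[0,0,0,0,3],[0,0,0,0,3]]' 60; python3 -c "
from h import *
rel(523,38.5,121.5,90)"
```

```text
time_s: 10.0
position: [524.0, 38.3, 124.9]
tool_rot: [-10.1, 89.8, -10.3]
wrist_force: [-1.3, -0.7, 6.9]
opening: 36.4
time_s: 10.3
position: [524.0, 38.3, 124.9]
tool_rot: [-12.0, 89.8, -12.1]
wrist_force: [-0.6, -0.7, 6.6]
opening: 36.6
shift [ 0.34  0.02 -0.1 ] spin -0.003 pos [524.   38.3 124.9] F [-0.6 -0.7  6.6] open 36.6 t 10.3
```

```bash
python3 -m pendant '[[-1,0,0,0,3],[-3,0,0,0,3],[-6,0,0,0,3],[-9,-1,-0.5,0,3],[-10,-3,-1,0,3]]' 60 >/dev/null
python3 -m pendant '[[0,-3.5,-1,0,3],[0,-7.5,-2,0,3],[0,-11.5,-3,0,3],[0,-15.5,-3.8,0,3],[0,-19.5,-4.3,0,3]]' >/dev/null;python3 -m pendant '[[0,-3.5,-0.4,0,3],[0,-6.5,-0.7,0,3],[0,-9,-0.9,0,3],[0,-11,-1,0,3],[0,-12,-1.1,0,3]]' >/dev/null; python3 -m pendant '[[0,0,0,0,3],[0,0,0,0,3],[0,0,0,0,3]]'; python3 -c "
from h import *
rel(460.5,-308,116.9,90)"
```

```text
time_s: 12.1
position: [457.5, -305.0, 223.4]
tool_rot: [119.1, 90.0, 119.0]
wrist_force: [0.5, 0.0, -1.2]
opening: 36.8
shift [10.65 -0.31  0.3 ] spin -0.003 pos [ 457.5 -305.   223.4] F [ 0.5  0.  -1.2] open 36.8 t 12.1
```

```bash
python3 -m pendant '[[2,-0.1,0.2,0,3],[5,-0.1,0.2,0,3],[8,-0.1,0.2,0,3],[9.5,-0.1,0.2,0,3],[10.2,-0.1,0.2,0,3]]' >/dev/null; python3 -m pendant '[[0.2,0,0,0,3],[0.4,0,0,0,3],[0.5,0,0,0,3],[0.6,0,0,0,3],[0.6,0,0,0,3]]'; python3 -m pendant '[[0.1,0,0,0,3],[0.1,0,0,0,3]]'; python3 -c "
from h import *
rel(460.5,-308,116.9,90)"
```

```text
time_s: 13.1
position: [460.3, -307.8, 116.9]
tool_rot: [-40.2, 89.9, -40.4]
wrist_force: [-1.5, 2.2, 5.7]
opening: 36.6
time_s: 13.3
position: [460.4, -307.9, 116.9]
tool_rot: [-38.3, 89.8, -38.5]
wrist_force: [-3.1, 3.1, 14.9]
opening: 36.6
shift [-0.   -0.01  0.01] spin -0.004 pos [ 460.4 -307.9  116.9] F [-3.1  3.1 14.9] open 36.6 t 13.3
```

```bash
python3 -m pendant '[[0,0,0,0,5],[0,0,0,0,6],[0,0,0,0,6],[-1,0,0,0,6],[-3,0,0,0,6]]' >/dev/null; python3 -m pendant '[[-3,0,0,0,6],[-6,0,0,0,6],[-9,2,0.6,0,6],[-10,6,2,0,6],[-10,10.5,3.4,0,6]]' >/dev/null;python3 -m pendant '[[0,4.5,1.4,0,6],[0,9,2.8,0,6],[0,13.5,4.2,0,6],[0,18,5.6,0,6],[0,21,6.5,0,6]]' >/dev/null; python3 -m pendant '[[0,4,1.2,0,6],[0,7.5,2.3,0,6],[0,10.5,3,0,6],[0,10.5,3,0,6],[0,10.5,3,0,6]]'
python3 - <<'E'
from h import *
rel(590,112.5,115.5,90)
f=cams.grab_frame("wrist");P=cloud(f)
m=np.abs(P[...,2]-130)<4;q=P[m];q=q[(np.abs(q[:,0]-588)<35)&(np.abs(q[:,1]-113)<35)];print(len(q),cv2.minEnclosingCircle(np.float32(q[:,:2])))
E
```

```text
time_s: 15.3
position: [589.9, 112.8, 244.5]
tool_rot: [-113.3, 90.0, -113.4]
wrist_force: [-0.1, 0.5, -0.5]
opening: 60.0
shift [ 1.29e+01 -2.00e-02  1.00e-02] spin -0.002 pos [589.9 112.8 244.5] F [-0.1  0.5 -0.5] open 60.0 t 15.3
1956 ((587.263671875, 113.48859405517578), 18.96938133239746)
```

```bash
python3 -m pendant '[[3,0,0,0,6],[6,0,-0.1,0,6],[9,0,-0.2,0,6],[11.5,0,-0.2,0,6],[12.7,0,-0.2,0,6]]' >/dev/null; python3 -m pendant '[[0,0,0,0,6],[0,0,0,0,6],[0,0,0,0,3],[0,0,0,0,3],[0,0,0,0,3]]' 60;python3 -m pendant '[[0,0,0,0,3],[0,0,0,0,3],[0,0,0,0,3]]' 60; python3 -c "
from h import *
rel(588,113.5,118,90)"
```

```text
time_s: 16.35
position: [589.3, 112.4, 119.1]
tool_rot: [1.5, 89.8, 1.4]
wrist_force: [-1.2, 0.1, 6.5]
opening: 36.8
time_s: 16.65
position: [589.3, 112.4, 119.1]
tool_rot: [-0.5, 89.8, -0.7]
wrist_force: [-0.4, -0.3, 7.1]
opening: 36.9
shift [ 0.11  0.11 -0.13] spin -0.003 pos [589.3 112.4 119.1] F [-0.4 -0.3  7.1] open 36.9 t 16.65
```

```bash
python3 -m pendant '[[-1,0,0,0,3],[-3,0,0,0,3],[-6.5,0,0,0,3],[-10,0,-1,0,3],[-11.5,-1,-3,0,3]]' 60 >/dev/null
python3 -m pendant '[[0,-2.5,-3.2,0,3],[0,-5,-6.4,0,3],[0,-7.5,-9.6,0,3],[0,-10.5,-12.5,0,3],[0,-14,-14.5,0,3]]' >/dev/null;python3 -m pendant '[[0,-4,-1,0,3],[0,-8,-2,0,3],[0,-12,-2.8,0,3],[0,-16,-3.2,0,3],[0,-20,-3.3,0,3]]' >/dev/null; python3 -m pendant '[[0,-3,0,0,3],[0,-5.5,0,0,3],[0,-7,0,0,3],[0,-7,0,0,3],[0,-7,0,0,3]]'; python3 -c "
from h import *
rel(382.5,-310,111.1,90)"
```

```text
time_s: 18.65
position: [378.3, -306.1, 232.4]
tool_rot: [114.4, 89.9, 114.2]
wrist_force: [0.6, -0.2, -1.9]
opening: 36.4
shift [12.13 -0.4   0.42] spin -0.004 pos [ 378.3 -306.1  232.4] F [ 0.6 -0.2 -1.9] open 36.4 t 18.65
```

```bash
python3 -m pendant '[[2,-0.1,0.3,0,3],[5,-0.1,0.3,0,3],[8,-0.1,0.3,0,3],[10.5,-0.1,0.3,0,3],[11.5,-0.1,0.3,0,3]]' >/dev/null; python3 -m pendant '[[0.2,0,0,0,3],[0.4,0,0,0,3],[0.6,0,0,0,3],[0.7,0,0,0,3],[0.7,0,0,0,3]]'; python3 -c "
from h import *
rel(382.5,-310,111.1,90)"
```

```text
time_s: 19.65
position: [382.1, -308.5, 111.1]
tool_rot: [-48.7, 89.9, -48.9]
wrist_force: [-0.2, -0.6, 0.5]
opening: 36.4
shift [-0.   -0.15  0.04] spin -0.004 pos [ 382.1 -308.5  111.1] F [-0.2 -0.6  0.5] open 36.4 t 19.65
```

```bash
python3 -m pendant '[[0.15,0,0,0,3],[0.2,0,0,0,3],[0.2,0,0,0,3]]'; python3 -m pendant '[[0,0,0,0,5],[0,0,0,0,6],[0,0,0,0,6],[-1,0,0,0,6],[-3,0,0,0,6]]' >/dev/null; python3 -m pendant '[[-3,0,0,0,6],[-6,0,0,0,6],[-9,2,0,0,6],[-10,5,0,0,6],[-10,8,0,0,6]]'; python3 -m pendant '[[0,0,0,0,6],[0,0,0,0,6]]'>/dev/null;  python3 - <<'E'
from h import *
rel(594,31,40,90)
f=cams.grab_frame("top");P=cloud(f)
for n,(x,y,z) in dict(green=(537,-303,134),red=(459,-305,128),blue=(381,-307,122),eye=(594,31,51),jar=(496,135,54)).items():
    m=(np.hypot(P[...,0]-x,P[...,1]-y)<35)&(np.abs(P[...,2]-z)<5); q=P[m]; print(n,len(q),cv2.minEnclosingCircle(np.float32(q[:,:2])),q.mean(0).round(1))
hsv=cv2.cvtColor(f["pixels"],cv2.COLOR_RGB2HSV)
for n,h0,h1 in [("blue",105,130),("green",45,80),("red",170,180)]:
    m=(hsv[...,0]>=h0)&(hsv[...,0]<=h1)&(hsv[...,1]>120);m[:190]=0;m[275:]=0;m[:,:240]=0;m[:,368:]=0
    v,u=np.nonzero(m)
    if len(u): q=plane(f,np.c_[u,v],12);print("pad",n,len(u),cv2.minEnclosingCircle(np.float32(q[:,:2])),q.mean(0).round(1))
cv2.imwrite("pics/t3.png",f["pixels"][160:480,140:540,::-1])
E
```

```text
time_s: 19.95
position: [382.4, -308.6, 110.9]
tool_rot: [-40.4, 89.8, -40.6]
wrist_force: [-3.1, 5.1, 24.6]
opening: 36.4
time_s: 20.95
position: [382.9, -228.4, 240.9]
tool_rot: [-39.5, 89.7, -39.8]
wrist_force: [1.2, 0.2, -0.1]
opening: 60.1
shift [19.88 25.93 21.15] spin -0.002 pos [ 381.9 -227.7  238.9] F [-0.2 -0.2 -0.1] open 60.1 t 21.15
green 278 ((537.4901123046875, -302.64630126953125), 19.42425537109375) [ 537.4 -302.6  133.5]
red 275 ((459.67120361328125, -306.36895751953125), 19.19638442993164) [ 459.8 -306.3  127.5]
blue 0 ((0.0, 0.0), 0.0) [nan nan nan]
eye 269 ((594.2523193359375, 30.877809524536133), 19.80478286743164) [593.6  31.   50.6]
jar 230 ((496.4612731933594, 135.0106201171875), 18.33720588684082) [496.4 135.1  53.6]
pad blue 775 ((590.964599609375, 115.89647674560547), 33.736759185791016) [590.8 116.1  12. ]<stdin>:5: RuntimeWarning: Mean of empty slice.
  ret = um.true_divide(
```

View pics/t3.png

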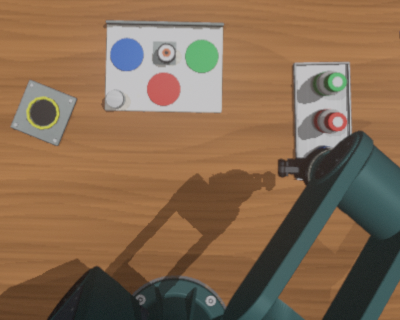

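```bash
python3 -m pendant '[[0,4,3.2,0,6],[0,8,6.4,0,6],[0,12,9.6,0,6],[0,16,12.8,0,6],[0,19,15.4,0,6]]' >/dev/null; python3 -m pendant '[[3,4,3.2,0,6],[6,6,5,0,6],[9,6.9,5.9,0,6],[11,6.9,5.9,0,6],[12,6.9,5.9,0,6]]' >/dev/null;  python3 -m pendant '[[0,0,0,0,6],[0,0,0,0,6],[0,0,0,0,6]]'
python3 - <<'E'
from h import *
rel(594,30,39,90)
f=cams.grab_frame("wrist");P=cloud(f)
m=(np.hypot(P[...,0]-594,P[...,1]-31)<35)&(np.abs(P[...,2]-51)<5); q=P[m]; print("eye",len(q),cv2.minEnclosingCircle(np.float32(q[:,:2])),q.mean(0).round(1))
cv2.imwrite("pics/w2.png",f["pixels"][...,::-1])
f=cams.grab_frame("top");P=cloud(f)
m=(np.hypot(P[...,0]-381,P[...,1]+307)<35)&(np.abs(P[...,2]-122)<5); q=P[m]; print("blue",len(q),cv2.minEnclosingCircle(np.float32(q[:,:2])),q.mean(0).round(1))
hsv=cv2.cvtColor(f["pixels"],cv2.COLOR_RGB2HSV)
m=(hsv[...,0]>22)&(hsv[...,0]<38)&(hsv[...,1]>130)&(hsv[...,2]>80); m[:,:140]=0;m[:,230:]=0;m[:230]=0;m[310:]=0
v,u=np.nonzero(m);q=plane(f,np.c_[u,v],19);print("ring",cv2.minEnclosingCircle(np.float32(q[:,:2])),q.mean(0),cv2.fitEllipse(np.float32(q[:,:2])))
E
```

```text
time_s: 22.5
position: [596.8, 29.5, 119.7]
tool_rot: [-7.2, 89.9, -7.5]
wrist_force: [0.9, 0.3, 0.3]
opening: 59.9
shift [ 8.07  0.05 -0.3 ] spin -0.004 pos [596.8  29.5 119.7] F [0.9 0.3 0.3] open 59.9 t 22.5
eye 3189 ((592.6215209960938, 30.47150230407715), 20.023286819458008) [591.7  30.5  51. ]
blue 284 ((381.41094970703125, -306.02044677734375), 19.872098922729492) [ 382.  -306.2  121.5]
ring ((462.4846496582031, 289.0265197753906), 33.53234100341797) [462.2586572  288.15350587  19.        ] ((462.5025634765625, 289.0386657714844), (62.9315185546875, 63.05432891845703), 168.21437072753906)
```

View pics/w2.png

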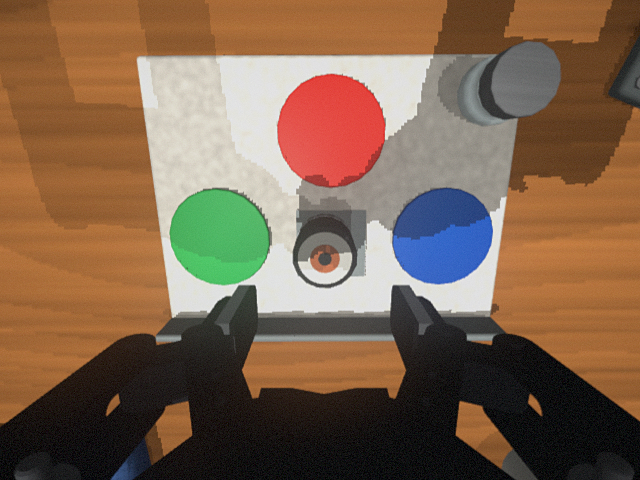

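Wrist view: all three pads are clear and the eye's iris is at (325,258) px between the jaws. I'll descend on the eye.

```bash
python3 -m pendant '[[2,0,-0.3,0,6],[4,0,-0.3,0,6],[6,0,-0.3,0,6],[7.5,0,-0.3,0,6],[8,0,-0.3,0,6]]' >/dev/null; python3 -m pendant '[[0,0,0,0,6],[0,0,0,0,6],[0,0,0,0,3],[0,0,0,0,3],[0,0,0,0,3]]' 40;python3 -m pendant '[[0,0,0,0,3],[0,0,0,0,3],[0,0,0,0,3]]' 40; python3 -c "
from h import *
rel(462.5+1,289,20+39,90)"
```

```text
time_s: 23.6
position: [593.6, 30.2, 39.5]
tool_rot: [-8.4, 89.9, -8.5]
wrist_force: [-1.8, 0.6, 6.0]
opening: 38.7
time_s: 23.9
position: [593.6, 30.1, 39.5]
tool_rot: [-7.4, 89.9, -7.6]
wrist_force: [-0.9, -0.8, 6.1]
opening: 39.2
shift [ -1.98  25.84 -13.1 ] spin -0.003 pos [593.6  30.1  39.5] F [-0.9 -0.8  6.1] open 39.2 t 23.9
```

```bash
python3 -m pendant '[[-1,0,0,0,3],[-3,0,0,0,3],[-6,0,0,0,3],[-8.5,0.5,0,0,3],[-10,2,-0.5,0,3]]' 40 >/dev/null
python3 -m pendant '[[0,3,-1.5,0,3],[0,6,-3,0,3],[0,9,-4.5,0,3],[0,12,-6,0,3],[0,15,-7.6,0,3]]' >/dev/null;python3 -m pendant '[[0,3,-1.6,0,3],[0,6,-3.2,0,3],[0,7.8,-4.4,0,3],[0,8.7,-5,0,3],[0,8.7,-5,0,3]]' >/dev/null; python3 -m pendant '[[0,0,0,0,3],[0,0,0,0,3]]'
python3 - <<'E'
from h import *
rel(462.5,288,43.5,90)
f=cams.grab_frame("wrist");cv2.imwrite("pics/w3.png",f["pixels"][...,::-1])
hsv=cv2.cvtColor(f["pixels"],cv2.COLOR_RGB2HSV)
m=(hsv[...,0]>22)&(hsv[...,0]<38)&(hsv[...,1]>130)&(hsv[...,2]>60)
v,u=np.nonzero(m);q=plane(f,np.c_[u,v],19);k=np.hypot(*(q[:,:2]-[462,289]).T)<50;q=np.float32(q[k,:2]);print("ring",len(q),cv2.minEnclosingCircle(q),cv2.fitEllipse(q))
E
```

```text
time_s: 25.6
position: [463.3, 286.9, 138.3]
tool_rot: [-53.4, 90.0, -53.7]
wrist_force: [-0.7, 0.7, -0.2]
opening: 38.7
shift [ 9.48  0.11 -0.08] spin -0.004 pos [463.3 286.9 138.3] F [-0.7  0.7 -0.2] open 38.7 t 25.6
ring 1379 ((462.105712890625, 289.4819030761719), 34.898319244384766) ((462.04034423828125, 289.4805908203125), (63.72536849975586, 63.986732482910156), 124.94288635253906)
```

View pics/w3.png

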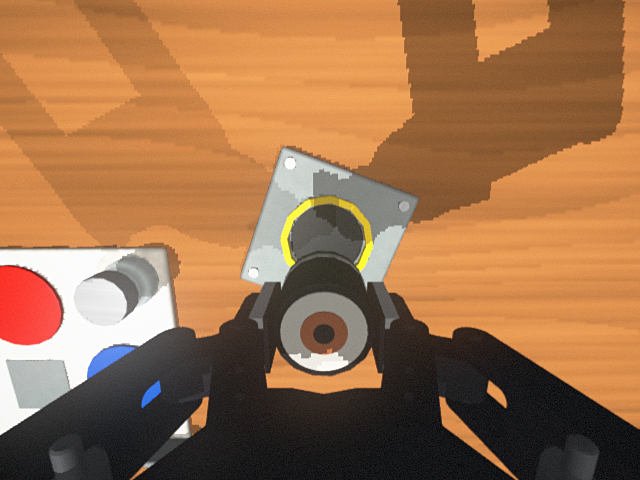

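The eye is held upright, iris at (324,333) px, over the ring at about (328,240) px. I'll lower it gently.

```bash
python3 -m pendant '[[2,0.1,-0.1,0,3],[4,0.1,-0.1,0,3],[6,0.1,-0.1,0,3],[7.5,0.1,-0.1,0,3],[8.4,0.1,-0.1,0,3]]' >/dev/null; python3 -m pendant '[[0.2,0,0,0,3],[0.4,0,0,0,3],[0.4,0,0,0,3],[0.4,0,0,0,3]]'
python3 - <<'E'
from h import *
rel(462.5,288.5,43.5,90)
s=telemetry.read_state()["position"]
f=cams.grab_frame("wrist");P=cloud(f);z=s[2]+11.5
m=(np.hypot(P[...,0]-s[0],P[...,1]-s[1])<26)&(np.abs(P[...,2]-z)<4); q=P[m]; print("eye",len(q),cv2.minEnclosingCircle(np.float32(q[:,:2])),q.mean(0).round(1))
E
```

```text
time_s: 26.55
position: [462.2, 288.9, 50.9]
tool_rot: [21.4, 89.9, 21.2]
wrist_force: [-0.2, 0.8, -1.4]
opening: 39.0
shift [ 0.74 -0.04  0.03] spin -0.003 pos [462.2 288.9  50.9] F [-0.2  0.8 -1.4] open 39.0 t 26.55
eye 8333 ((458.0412292480469, 288.87213134765625), 24.490398406982422) [459.5 289.2  62.4]
```

```bash
python3 -m pendant '[[0.2,0,0.1,0,3],[0.4,0,0.15,0,3],[0.6,0,0.15,0,3],[0.7,0,0.15,0,3],[0.7,0,0.15,0,3]]'; python3 -m pendant '[[0.07,0,0,0,3],[0.1,0,0,0,3],[0.1,0,0,0,3]]'
```

```text
time_s: 27.1
position: [463.1, 288.7, 43.5]
tool_rot: [-129.6, 90.0, -129.8]
wrist_force: [-1.3, -0.9, 3.6]
opening: 38.8
time_s: 27.4
position: [463.1, 288.7, 43.5]
tool_rot: [-6.1, 90.0, -6.3]
wrist_force: [-3.3, -2.4, 14.8]
opening: 39.3
```

```bash
python3 -m pendant '[[0,0,0,0,4.5],[0,0,0,0,5.5],[0,0,0,0,5.5],[0,0,0,0,5.5],[-0.5,0,0,0,5.5]]' ; python3 -m pendant '[[-1.5,0,0,0,6],[-4,0,0,0,6],[-8,0,0,0,6],[-12,-1,0,0,6],[-15,-4,0,0,6]]' >/dev/null; python3 -m pendant '[[-1,-4,-0.5,0,6],[-2,-8.5,-1,0,6],[-3,-13,-2,0,6],[-4,-17.5,-3,0,6],[-4,-22,-3.4,0,6]]' >/dev/null; python3 -m pendant '[[0,-4,-0.7,0,6],[0,-8,-1.4,0,6],[0,-12,-2,0,6],[0,-15,-2.4,0,6],[0,-15,-2.4,0,6]]';python3 - <<'E'
from h import *
rel(383,-308,112,90)
f=cams.grab_frame("top");P=cloud(f)
for n,(x,y,z) in dict(blue=(382,-306,122),red=(459,-306,128),green=(537,-303,134),eye=(462,289,55),jar=(496,135,54)).items():
    m=(np.hypot(P[...,0]-x,P[...,1]-y)<28)&(np.abs(P[...,2]-z)<5); q=P[m]; print(n,len(q),*(q.mean(0).round(1),cv2.minEnclosingCircle(np.float32(q[:,:2]))) if len(q) else "-")
hsv=cv2.cvtColor(f["pixels"],cv2.COLOR_RGB2HSV)
print([hsv[v,u] for u,v in [(267,214),(341,216),(303,250)]])
W=plane(f,np.c_[[a.ravel() for a in np.meshgrid(np.arange(640),np.arange(480))]].T,12).reshape(480,640,3)
for n,c,h in [("blue",(591,116),115),("green",(592,-49),70),("red",(516,35),179)]:
    dh=np.abs(hsv[...,0].astype(int)-h);dh=np.minimum(dh,180-dh)
    m=(np.hypot(W[...,0]-c[0],W[...,1]-c[1])<55)&(dh<15)&(hsv[...,1]>120)
    q=np.float32(W[m][:,:2]); print("pad",n,len(q),q.mean(0) if len(q) else "",cv2.minEnclosingCircle(q) if len(q) else "")
cv2.imwrite("pics/t4.png",cv2.resize(f["pixels"][180:320,140:500,::-1],None,fx=2.2,fy=2.2))
E
```

```text
time_s: 27.9
position: [462.6, 288.4, 46.7]
tool_rot: [-154.0, 89.9, -154.2]
wrist_force: [0.3, -0.2, -0.2]
opening: 55.1
time_s: 29.4
position: [403.7, -124.4, 237.8]
tool_rot: [-65.4, 89.9, -65.8]
wrist_force: [0.5, 0.5, -0.5]
opening: 60.1
shift [ 12.61 -18.36  -1.94] spin -0.007 pos [ 403.7 -124.4  237.8] F [ 0.5  0.5 -0.5] open 60.1 t 29.4
blue 42 [ 395.7 -308.6  121.2] ((392.9464111328125, -308.72161865234375), 15.361932754516602)
red 283 [ 459.5 -306.2  127.6] ((459.55596923828125, -306.4273376464844), 18.943424224853516)
green 283 [ 537.4 -302.4  133.5] ((537.4649658203125, -303.0563049316406), 19.118549346923828)
eye 286 [463.5 289.3  54.6] ((462.938720703125, 289.3878173828125), 20.28657341003418)
jar 229 [495.9 135.3  53.9] ((495.9820251464844, 135.1276397705078), 18.33445167541504)
[array([110, 134, 186], dtype=uint8), array([ 66, 109, 177], dtype=uint8), array([  1, 129, 193], dtype=uint8)]
pad blue 774 [590.7238  116.01975] ((590.7727661132812, 115.82459259033203), 33.66680145263672)
pad green 0  
pad red 831 [515.1797    35.681087] ((506.0130615234375, 34.26134490966797), 45.51889419555664)
```

View pics/t4.png

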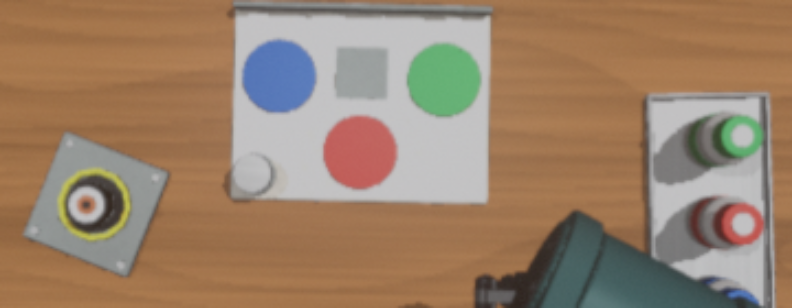

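The top view shows the eye inside the yellow ring, iris at (86,205) in the crop and within about 1 mm of centre. The bottles are still in the tray. Now to return blue.

```bash
python3 -m pendant '[[0,-4.5,-0.5,0,6],[0,-9,-1,0,6],[0,-13.5,-1.5,0,6],[0,-17,-2,0,6],[0,-18.4,-2.1,0,6]]' >/dev/null; python3 -m pendant '[[1,0,0,0,6],[4,0,0,0,6],[7.5,0,0,0,6],[10.5,0,0,0,6],[12.4,0,0,0,6]]'; python3 -m pendant '[[0,0,0,0,6],[0,0,0,0,6]]'
python3 - <<'E'
from h import *
rel(382.4,-308.6,112,90)
f=cams.grab_frame("top")
hsv=cv2.cvtColor(f["pixels"],cv2.COLOR_RGB2HSV)
W=plane(f,np.c_[[a.ravel() for a in np.meshgrid(np.arange(640),np.arange(480))]].T,12).reshape(480,640,3)
for n,c,h in [("blue",(591,116),110),("green",(592,-49),66),("red",(518,35),1)]:
    dh=np.abs(hsv[...,0].astype(int)-h);dh=np.minimum(dh,180-dh)
    m=(np.hypot(W[...,0]-c[0],W[...,1]-c[1])<45)&(dh<5)&(hsv[...,1]>75)
    q=np.float32(W[m][:,:2]); print("pad",n,len(q),q.mean(0) if len(q) else "",cv2.minEnclosingCircle(q) if len(q) else "")
E
```

```text
time_s: 30.45
position: [381.2, -300.9, 110.8]
tool_rot: [125.7, 89.7, 125.6]
wrist_force: [-0.9, -0.3, 0.2]
opening: 59.8
time_s: 30.65
position: [382.1, -303.0, 113.2]
tool_rot: [125.0, 89.9, 124.9]
wrist_force: [0.3, 0.3, 0.2]
opening: 60.1
shift [ 0.12 -0.56  0.03] spin -0.002 pos [ 382.1 -303.   113.2] F [0.3 0.3 0.2] open 60.1 t 30.65
pad blue 840 [590.79083 115.6743 ] ((590.8603515625, 115.71553039550781), 34.936492919921875)
pad green 813 [591.0073   -44.135124] ((590.9503173828125, -44.06689453125), 34.42875671386719)
pad red 856 [518.91437   35.763565] ((518.9736328125, 35.6190071105957), 35.187042236328125)
```

```bash
python3 -m pendant '[[0.1,-0.3,0,0,6],[0.1,-0.5,0,0,6],[0.1,-0.5,0,0,3],[0.1,-0.5,0,0,3],[0.1,-0.5,0,0,3]]' 60;python3 -m pendant '[[0,0,0,0,3],[0,0,0,0,3],[0,0,0,0,3]]' 60; python3 -c "
from h import *
rel(591.6,114.5,240,90)"
```

```text
time_s: 31.2
position: [382.4, -310.3, 113.1]
tool_rot: [-30.5, 89.9, -30.8]
wrist_force: [0.6, 2.2, 7.1]
opening: 36.8
time_s: 31.5
position: [382.4, -310.2, 113.1]
tool_rot: [-32.7, 89.9, -33.0]
wrist_force: [-0.4, 1.5, 6.3]
opening: 36.5
shift [-12.69  42.55  20.76] spin -0.004 pos [ 382.4 -310.2  113.1] F [-0.4  1.5  6.3] open 36.5 t 31.5
```

```bash
python3 -m pendant '[[-1,0,0,0,3],[-3,0,0,0,3],[-6.5,0,0,0,3],[-10,0.5,0,0,3],[-12.5,2,0,0,3]]' 60 >/dev/null
python3 -m pendant '[[0,3,0,0,3],[0,6.5,0.8,0,3],[0,10.5,2,0,3],[0,14.5,4,0,3],[0,18.5,6.5,0,3]]' >/dev/null;python3 -m pendant '[[0,3.6,2.9,0,3],[0,7.2,5.8,0,3],[0,10.8,8.7,0,3],[0,14.4,11,0,3],[0,17.5,13,0,3]]' >/dev/null; python3 -m pendant '[[0,2.5,0.8,0,3],[0,4.2,1.2,0,3],[0,4.5,1.3,0,3],[0,4.5,1.3,0,3],[0,4.5,1.3,0,3]]'; python3 -c "
from h import *
rel(591.6,114.5,121.1,90)"
```

```text
time_s: 33.5
position: [590.9, 113.0, 237.3]
tool_rot: [-131.7, 89.9, -131.9]
wrist_force: [0.2, -0.6, -1.3]
opening: 36.1
shift [11.62  0.16  0.08] spin -0.004 pos [590.9 113.  237.3] F [ 0.2 -0.6 -1.3] open 36.1 t 33.5
```

```bash
python3 -m pendant '[[2,0.1,0,0,3],[5,0.1,0,0,3],[8,0.1,0,0,3],[10,0.1,0,0,3],[10.8,0.1,0,0,3]]' >/dev/null; python3 -m pendant '[[0.2,0,0,0,3],[0.3,0,0,0,3],[0.3,0,0,0,3],[0.3,0,0,0,3]]'; python3 -c "
from h import *
rel(591.6,114.5,121.1,90)"
```

```text
time_s: 34.4
position: [592.3, 115.2, 127.5]
tool_rot: [1.7, 89.9, 1.5]
wrist_force: [0.3, -0.8, -1.1]
opening: 36.5
shift [ 0.64 -0.07 -0.08] spin -0.003 pos [592.3 115.2 127.5] F [ 0.3 -0.8 -1.1] open 36.5 t 34.4
```

```bash
python3 -m pendant '[[0.2,-0.05,-0.05,0,3],[0.4,-0.05,-0.05,0,3],[0.5,-0.05,-0.05,0,3],[0.6,-0.05,-0.05,0,3],[0.6,-0.05,-0.05,0,3]]'; python3 -m pendant '[[0.1,0,0,0,3],[0.1,0,0,0,3],[0.1,0,0,0,3]]'
```

```text
time_s: 34.9
position: [591.5, 114.9, 121.2]
tool_rot: [-1.7, 89.9, -1.9]
wrist_force: [-1.3, -0.6, 4.8]
opening: 36.3
time_s: 35.2
position: [591.8, 115.0, 121.1]
tool_rot: [2.5, 89.9, 2.3]
wrist_force: [-2.5, 0.5, 12.3]
opening: 36.7
```

Blue is down. I'll release it, lift and go to red, whose TCP was (460.4,-307.9) at release.

```bash
python3 -m pendant '[[0,0,0,0,5],[0,0,0,0,6],[0,0,0,0,6],[-1,0,0,0,6],[-3,0,0,0,6]]' >/dev/null; python3 -m pendant '[[-3,0,0,0,6],[-6,0,0,0,6],[-9,-2,-0.6,0,6],[-10,-6,-2,0,6],[-10,-10.5,-3.4,0,6]]' >/dev/null;python3 -m pendant '[[0,-4.5,-1.4,0,6],[0,-9,-2.8,0,6],[0,-13.5,-4.2,0,6],[0,-18,-5.6,0,6],[0,-21,-6.5,0,6]]' >/dev/null; python3 -m pendant '[[0,-4,-1.2,0,6],[0,-7.5,-2.3,0,6],[0,-10.8,-3.2,0,6],[0,-10.8,-3.2,0,6],[0,-10.8,-3.2,0,6]]'
python3 - <<'E'
from h import *
rel(460.4,-307.9,118,90)
f=cams.grab_frame("top");P=cloud(f)
for n,(x,y,z) in dict(blue=(591,116,130),green=(537,-303,134)).items():
    m=(np.hypot(P[...,0]-x,P[...,1]-y)<28)&(np.abs(P[...,2]-z)<5); q=P[m]; print(n,len(q),*(q.mean(0).round(1),cv2.minEnclosingCircle(np.float32(q[:,:2]))) if len(q) else "-")
E
```

```text
time_s: 37.2
position: [458.3, -308.2, 249.6]
tool_rot: [67.9, 90.0, 67.5]
wrist_force: [0.4, 1.3, 0.0]
opening: 59.9
shift [13.16  0.03  0.21] spin -0.005 pos [ 458.3 -308.2  249.6] F [0.4 1.3 0. ] open 59.9 t 37.2
blue 286 [590.5 117.5 129.9] ((590.4651489257812, 117.82096862792969), 18.701505661010742)
green 276 [ 537.4 -302.8  133.6] ((537.9254760742188, -303.02569580078125), 19.510318756103516)
```

```bash
python3 -m pendant '[[3,0.1,0.1,0,6],[6,0.1,0.1,0,6],[9,0.1,0.1,0,6],[11.5,0.1,0.1,0,6],[13,0.1,0.1,0,6]]' >/dev/null; python3 -m pendant '[[0,0,0,0,6],[0,0,0,0,6],[0,0,0,0,3],[0,0,0,0,3],[0,0,0,0,3]]' 60;python3 -m pendant '[[0,0,0,0,3],[0,0,0,0,3],[0,0,0,0,3]]' 60; python3 -c "
from h import *
rel(520.5,35.4,240,90)"
```

```text
time_s: 38.25
position: [460.5, -307.4, 120.9]
tool_rot: [-39.2, 89.8, -39.4]
wrist_force: [0.8, 1.3, 6.6]
opening: 36.3
time_s: 38.55
position: [460.5, -307.4, 120.9]
tool_rot: [-36.3, 89.8, -36.5]
wrist_force: [-0.2, 0.8, 6.6]
opening: 36.1
shift [-11.95  34.29   5.9 ] spin -0.004 pos [ 460.5 -307.4  120.9] F [-0.2  0.8  6.6] open 36.1 t 38.55
```

```bash
python3 -m pendant '[[-1,0,0,0,3],[-3,0,0,0,3],[-6.5,0,0,0,3],[-10,0.5,0,0,3],[-12,2.5,0,0,3]]' 60 >/dev/null
python3 -m pendant '[[0,3.5,0.4,0,3],[0,7.5,1,0,3],[0,11.5,1.8,0,3],[0,15.5,2.6,0,3],[0,19.5,3.6,0,3]]' >/dev/null;python3 -m pendant '[[0,4,1,0,3],[0,7.5,1.6,0,3],[0,10,2,0,3],[0,11.5,2.2,0,3],[0,12.2,2.3,0,3]]' >/dev/null; python3 -m pendant '[[0,0,0,0,3],[0,0,0,0,3],[0,0,0,0,3]]'; python3 -c "
from h import *
rel(520.5,34.6,128.9,90)"
```

```text
time_s: 40.35
position: [519.7, 33.9, 239.3]
tool_rot: [-116.4, 90.0, -116.6]
wrist_force: [-0.4, 0.3, -2.1]
opening: 36.2
shift [11.04  0.07  0.08] spin -0.005 pos [519.7  33.9 239.3] F [-0.4  0.3 -2.1] open 36.2 t 40.35
```

```bash
python3 -m pendant '[[2,0,0.1,0,3],[5,0,0.1,0,3],[7.5,0,0.1,0,3],[9.5,0,0.1,0,3],[10.4,0,0.1,0,3]]' >/dev/null; python3 -m pendant '[[0.2,0,0,0,3],[0.4,0,0,0,3],[0.4,0,0,0,3],[0.4,0,0,0,3]]'; python3 -c "
from h import *
rel(520.5,34.6,128.9,90)"
```

```text
time_s: 41.25
position: [521.5, 34.9, 132.2]
tool_rot: [-6.8, 89.9, -7.0]
wrist_force: [-0.1, -0.0, -1.6]
opening: 36.3
shift [ 0.33 -0.03 -0.1 ] spin -0.003 pos [521.5  34.9 132.2] F [-0.1 -0.  -1.6] open 36.3 t 41.25
```

```bash
python3 -m pendant '[[0.1,0,-0.05,0,3],[0.2,0,-0.1,0,3],[0.3,0,-0.1,0,3],[0.4,0,-0.1,0,3],[0.4,0,-0.1,0,3]]'; python3 -m pendant '[[0,0,0,0,3],[0,0,0,0,3]]'
```

```text
time_s: 41.75
position: [520.5, 35.0, 128.9]
tool_rot: [-9.9, 89.9, -10.1]
wrist_force: [-3.2, -0.9, 13.8]
opening: 36.6
time_s: 41.95
position: [520.4, 34.9, 128.9]
tool_rot: [-10.1, 89.9, -10.3]
wrist_force: [-2.9, -1.0, 13.3]
opening: 36.1
```

```bash
python3 -m pendant '[[0,0,0,0,5],[0,0,0,0,6],[0,0,0,0,6],[-1,0,0,0,6],[-3,0,0,0,6]]' >/dev/null; python3 -m pendant '[[-3,0,0,0,6],[-6,0,0,0,6],[-9,-2,0,0,6],[-10,-6,0.2,0,6],[-10,-11,0.5,0,6]]' >/dev/null;python3 -m pendant '[[0,-5,0.3,0,6],[0,-10,0.6,0,6],[0,-15,0.9,0,6],[0,-19.5,1.2,0,6],[0,-23,1.4,0,6]]' >/dev/null; python3 -m pendant '[[0,0,0,0,6],[0,0,0,0,6],[0,0,0,0,6]]'
python3 - <<'E'
from h import *
rel(538.8,-305.5,124,90)
f=cams.grab_frame("top");P=cloud(f)
for n,(x,y,z) in dict(blue=(591,116,130),red=(519,36,136)).items():
    m=(np.hypot(P[...,0]-x,P[...,1]-y)<28)&(np.abs(P[...,2]-z)<5); q=P[m]; print(n,len(q),*(q.mean(0).round(1),cv2.minEnclosingCircle(np.float32(q[:,:2]))) if len(q) else "-")
E
```

```text
time_s: 43.75
position: [537.3, -303.7, 257.4]
tool_rot: [121.3, 89.9, 121.1]
wrist_force: [0.5, 0.4, -0.4]
opening: 60.1
shift [13.34 -0.19  0.16] spin -0.003 pos [ 537.3 -303.7  257.4] F [ 0.5  0.4 -0.4] open 60.1 t 43.75
blue 275 [590.5 117.5 129.6] ((590.6122436523438, 117.42530059814453), 18.71444320678711)
red 288 [519.4  34.3 135.9] ((519.322509765625, 34.30207824707031), 18.734783172607422)
```

Red is within 1.5 mm of its pad centre. Next I'll pick up green.

```bash
python3 -m pendant '[[3,0,0,0,6],[6,0,0,0,6],[9,0,0,0,6],[11.8,0,0,0,6],[13.2,0,0,0,6]]' >/dev/null; python3 -m pendant '[[0,0,0,0,6],[0,0,0,0,6],[0,0,0,0,3],[0,0,0,0,3],[0,0,0,0,3]]' 60;python3 -m pendant '[[0,0,0,0,3],[0,0,0,0,3],[0,0,0,0,3]]' 60; python3 -c "
from h import *
rel(593,-45.2,240,90)"
```

```text
time_s: 44.8
position: [538.7, -305.6, 127.4]
tool_rot: [-33.0, 89.8, -33.2]
wrist_force: [0.3, 1.0, 7.3]
opening: 36.5
time_s: 45.1
position: [538.7, -305.6, 127.3]
tool_rot: [-31.8, 89.8, -32.0]
wrist_force: [-0.3, 0.4, 5.9]
opening: 36.3
shift [-11.3   26.04   5.37] spin -0.004 pos [ 538.7 -305.6  127.3] F [-0.3  0.4  5.9] open 36.3 t 45.1
```

```bash
python3 -m pendant '[[-1,0,0,0,3],[-3,0,0,0,3],[-6.5,0,0,0,3],[-9.5,0.5,0,0,3],[-11,2.5,0.4,0,3]]' 60 >/dev/null
python3 -m pendant '[[0,3.2,0.7,0,3],[0,6.4,1.4,0,3],[0,9.6,2.1,0,3],[0,12.8,2.8,0,3],[0,16,3.4,0,3]]' >/dev/null;python3 -m pendant '[[0,3,0.6,0,3],[0,5.2,1.1,0,3],[0,6.8,1.4,0,3],[0,7.5,1.5,0,3],[0,7.5,1.5,0,3]]' >/dev/null; python3 -m pendant '[[0,0,0,0,3],[0,0,0,0,3],[0,0,0,0,3]]'; python3 -c "
from h import *
rel(593,-45.2,135.3,90)"
```

```text
time_s: 46.9
position: [591.4, -46.1, 235.3]
tool_rot: [-122.5, 90.0, -122.8]
wrist_force: [-0.2, -0.6, -2.6]
opening: 36.2
shift [10.    0.1   0.16] spin -0.005 pos [591.4 -46.1 235.3] F [-0.2 -0.6 -2.6] open 36.2 t 46.9
```

```bash
python3 -m pendant '[[2,0.1,0.1,0,3],[4,0.1,0.1,0,3],[6.5,0.1,0.1,0,3],[8.5,0.1,0.1,0,3],[9.3,0.1,0.1,0,3]]' >/dev/null; python3 -m pendant '[[0.2,0,0,0,3],[0.4,0,0,0,3],[0.4,0,0,0,3],[0.4,0,0,0,3]]'; python3 -c "
from h import *
rel(593,-45.2,135.3,90)"
```

```text
time_s: 47.8
position: [593.2, -44.3, 139.3]
tool_rot: [-14.9, 89.9, -15.1]
wrist_force: [0.4, -0.6, -2.0]
opening: 35.9
shift [ 0.4  -0.09 -0.02] spin -0.003 pos [593.2 -44.3 139.3] F [ 0.4 -0.6 -2. ] open 35.9 t 47.8
```

```bash
python3 -m pendant '[[0.1,-0.1,0,0,3],[0.2,-0.1,0,0,3],[0.3,-0.1,0,0,3],[0.4,-0.1,0,0,3],[0.45,-0.1,0,0,3]]'; python3 -m pendant '[[0,0,0,0,3],[0,0,0,0,3]]'
```

```text
time_s: 48.3
position: [593.2, -45.2, 135.4]
tool_rot: [-9.7, 89.9, -9.9]
wrist_force: [-4.1, 1.7, 13.2]
opening: 36.3
time_s: 48.5
position: [593.1, -45.2, 135.4]
tool_rot: [-11.5, 89.9, -11.7]
wrist_force: [-1.9, 0.3, 9.5]
opening: 36.4
```

```bash
python3 -m pendant '[[0,0,0,0,5],[0,0,0,0,6],[0,0,0,0,6],[-1,0,0,0,6],[-3,0,0,0,6]]' >/dev/null; python3 -m pendant '[[-3,0,0,0,6],[-6,0,0,0,6],[-9,-2,0,0,6],[-10,-6,-2,0,6],[-10,-10,-5,0,6]]' >/dev/null;python3 -m pendant '[[0,-3,-2,0,6],[0,-7,-4,0,6],[0,-10,-6,0,6],[0,-11,-7,0,6],[0,-11,-7,0,6]]' >/dev/null; python3 -m pendant '[[0,0,0,0,6],[0,0,0,0,6],[0,0,0,0,6]]'
python3 - <<'E'
from h import *
f=cams.grab_frame("top");P=cloud(f)
for n,(x,y,z) in dict(blue=(591,116,130),red=(519,36,136),green=(591,-44,142),eye=(462,289,55),jar=(496,135,54)).items():
    m=(np.hypot(P[...,0]-x,P[...,1]-y)<28)&(np.abs(P[...,2]-z)<5); q=P[m]; print(n,len(q),*(q.mean(0).round(1),cv2.minEnclosingCircle(np.float32(q[:,:2]))) if len(q) else "-")
cv2.imwrite("pics/t5.png",cv2.resize(f["pixels"][170:370,140:500,::-1],None,fx=2.2,fy=2.2))
cv2.imwrite("pics/s5.png",cams.grab_frame("side")["pixels"][...,::-1])
E
```

```text
time_s: 50.3
position: [472.5, -253.6, 263.9]
tool_rot: [66.9, 90.0, 66.8]
wrist_force: [0.1, 0.3, 0.3]
opening: 59.8
blue 282 [590.6 117.6 129.6] ((590.4140625, 117.92081451416016), 18.662086486816406)
red 290 [519.4  34.2 135.7] ((519.3972778320312, 34.35020065307617), 18.764556884765625)
green 288 [591.5 -43.9 141.8] ((591.73291015625, -43.832420349121094), 19.000436782836914)
eye 278 [463.4 289.3  54.5] ((463.5415954589844, 289.55853271484375), 19.802387237548828)
jar 239 [496.1 135.1  53.8] ((496.2294616699219, 135.2044677734375), 18.283340454101562)
```

View pics/t5.png

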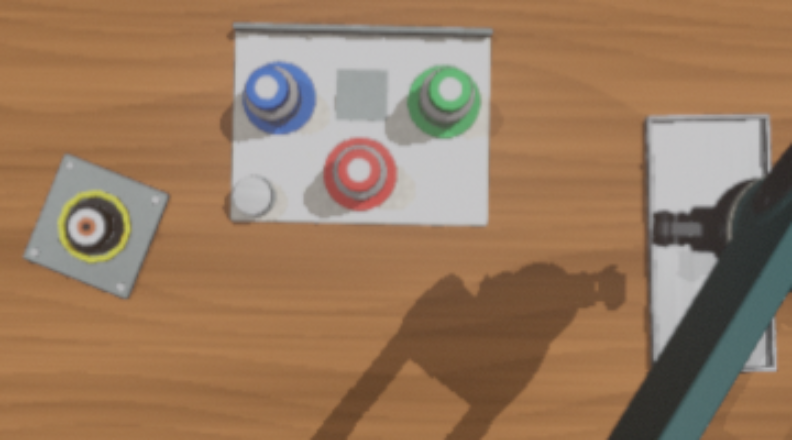

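View pics/s5.png

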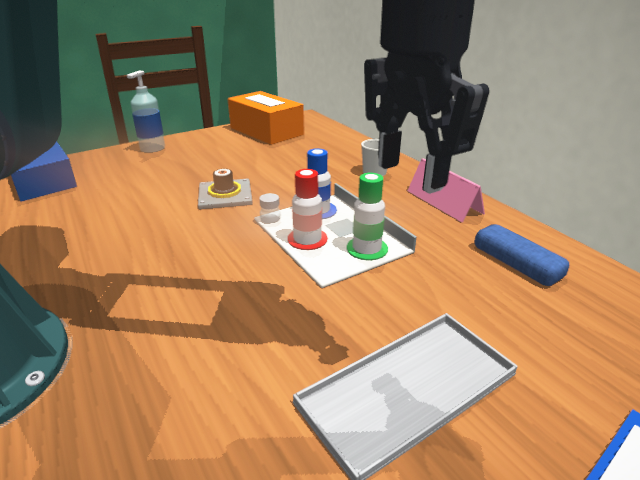

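The top view shows each bottle on its own colour and the eye in the ring at (86,226) in the crop. The side view shows everything upright, the tray empty and the arm clear. I'll hand in.

```bash
python3 -c "
from cell import robot
print(robot.finish_job())"
```

```text
the job is handed in; nothing more can be done
None
```

The job is done and handed in at about 50 s on the robot's clock. I moved all three bottles upright into the side tray, then seated the model eye in the yellow ring. After that I put each bottle back on the pad of its own colour, blue first, then red and green.

The last top-camera check, with pad centres measured earlier by the same camera, gave these distances from centre:

| Object | Distance from its target centre |
|---|---|
| Blue bottle | about 2 mm |
| Red bottle | about 1.5 mm |
| Green bottle | about 0.6 mm |
| Model eye | about 1 mm |

- **Heights and surroundings:** The measured top heights match bottles standing upright on their pads and the eye on its seat. The jar is within 1 mm of where it started, the tray is empty, and the arm is clear of everything.
- **Disagreements:** The cameras and the robot differed by 1 to 3 mm, and I corrected for that when placing. The opening read about 36 mm on the 38 mm caps and 39 mm on the 40 mm eye, with no sign of slipping. My first tool turn went the wrong way in free air and I corrected it at once.
- **Failures:** No checks failed. The hand-in gives no verdict.

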